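Stack the keyed pastel tray and its lid on the sloping stand

TASK

Set the wooden pastel tray on the notched deck of the sloping stand, so that its wide and its narrow lug drop fully into their matching notches, and let go of it; the deck may be clamped a little to and fro along its stand, so feel for the notches. Then stack the lid on the tray in the same way, both its lugs fully home, and leave the paint can and the amber jar where they are.

Things in the scene. Friction and masses are not known exactly. Their poses are not given: they have to be found in the camera images.
- stand: Wooden stand fixed to the bench, 110 x 230 mm. Origin: centre of its underside; z up, y (its length) away from the robot at its yaw of -1.57 +- 0.2. A rigid plywood deck on it, 82 x 188 mm (y), slopes 30 degrees, low edge at -x, the robot's left. The deck is clamped up to 20 mm off the stand's middle along +y or -y: no reading tells this; see or feel it.
- slope (a point): Point on the stand, 85 mm above its origin, in the plane of the deck's upper face. z: the deck's normal; x: up the slope; y: level, along the stand. Blind notches 12 mm deep in the deck: wide, 45 (x) x 23 mm (y), at y = +63 mm; narrow, 27 x 23 mm, at y = -63 mm; both at x = 0, with y from the deck's middle, which is shifted along y from this point.
- tray: Light wooden tray, loose, 0.2-0.4 kg, 64 mm (x) by 170 mm (y), body z = 10 to 50 mm. Origin: centre, at its lugs' feet. Lugs under it, 10 mm high: wide, 40 (x) x 18 mm (y), at y = +63 mm; narrow, 22 x 18 mm, at y = -63 mm. Grip across x at its middle. Seated, its origin is 10 mm under the deck's face, its y along the stand's. Starts flat beside the stand, yaw -1.57 +- 0.45.
- tray_top (a point): Centre of the tray's open top, 50 mm above its origin, axes as the tray's. In the top, above the lugs, two blind notches 12 mm deep for the lid's lugs: wide, 45 (x) x 23 mm (y), at y = +63 mm; narrow, 27 x 23 mm, at y = -63 mm.
- lid: Light wooden lid, loose, 0.15-0.3 kg, 64 mm (x) by 170 mm (y), board z = 10 to 28 mm on two lugs like the tray's (wide at y = +63, narrow at y = -63 mm). Origin: centre, at the lugs' feet. Grip bar on top, 16 mm wide (x), 80 long (y), z = 28 to 59 mm. Seated, its origin is 40 mm above the tray's, same axes. Starts flat on the other side of the stand; sides may be swapped.
- paint_can: Small paint can, 77 mm across and 77 mm high, bystander. Origin: centre of its underside.
- amber_jar: Amber jar with a black cap, 58 mm across, 47 mm high, bystander. Origin: centre of its underside.

How it is judged:
On the way:
1. the tray sits fully home in the deck's notches and is released (z of tray in the frame of slope between -0.014 and -0.0065 m and x of tray in the frame of slope between -0.006 and 0.006 m and y of tray in the frame of slope between -0.026 and 0.026 m and angle between the z axis of tray and the z axis of slope, either way round below 0.06 rad and angle between the y axis of tray and the y axis of slope, either way round below 0.12 rad and linear speed of tray below 0.02 m/s and contact force between tray and the fingers below 0.05 N), for 0.2 s.
At the end, for the whole second after the job is handed in: Tray home in the deck: origin 6.5-14 mm below its face, within 6 mm up the slope and 26 mm across, square within 0.06 rad, in line within 0.12. Lid home on the tray: origin 36-43.5 mm above the tray's, within 5 mm each way, parallel within 0.06 rad, in line within 0.1. Both released, at rest (all of step 1 and z of lid in the frame of tray between 0.036 and 0.0435 m and x of lid in the frame of tray between -0.005 and 0.005 m and y of lid in the frame of tray between -0.005 and 0.005 m and angle between the z axis of lid and the z axis of tray, either way round below 0.06 rad and angle between the y axis of lid and the y axis of tray, either way round below 0.1 rad and linear speed of lid below 0.02 m/s and contact force between lid and the fingers below 0.05 N); the robot touches nothing.
It fails at once if the paint can is moved by more than 30 mm (distance of paint_can from where it was at the start of the episode above 0.03 m).
It fails at once if the amber jar is moved by more than 30 mm (distance of amber_jar from where it was at the start of the episode above 0.03 m).
It also fails if it takes over 72 s, if anything falls off the work surface, if the arm or the gripper's body presses on something with over 40 N, if the wrist force passes 120 N, or if a joint passes its speed limit or range.

ROBOT

A 6-joint arm with a two-finger parallel gripper is mounted at the origin on the work surface; the furniture and walls round the work are solid. World frame = base frame: x ahead of the robot, y to its left, z up, the work surface at z = 0. Lengths are in m, angles in rad, forces in N, time in s.
With the tool pointing down it reaches from about 0.375 to 0.9 m from the base axis. Payload 3.1 kg.
Tool frame: the origin (TCP) lies between the finger pads; the fingertips stand 22 mm ahead of it and the grasp point (between the pads) lies 3 mm ahead of it; z points along the fingers, y is the line along which they close (so a half turn about z gives the same grasp; the last joint's range is limited). The gripper opens to 85 mm and grips with 20 to 120 N. Pads are 22 mm wide; open, the fingers measure 114 mm over their backs; the gripper's body (76 mm by 85 mm) begins 54 mm behind the grasp point. The pads swing forward as they close: fully open they stand 13 mm farther back than shut.
Start: joints at [-0.178, 0.527, 1.433, -0, 1.181, -0.178], TCP at [0.625, 0, 0.253] pointing down, gripper open.
Joint ranges: [-3.08, 3.08], [-0.75, 2.2], [0.22, 2.44], [-1.43, 4.57], [0, 2.65], [-2.85, 2.85]. Speed limits (rad/s): [2.79, 2.79, 3.14, 3.14, 3.14, 3.14].

INTERFACE

Orientations are given as a rotation vector (axis times angle).
In Python, from plant import bot, set_gripper, inverse_kinematics, vision, job, readout gives the robot as it stands. Calls block until the motion is done:
- bot.goto(position, orientation): joint-space move of the TCP to a pose.
- bot.move_linear(position, speed=0.15, rot=None, guard=None): straight line of the TCP; rot=None keeps the orientation; speed is the mean speed in m/s. With guard (N) it stops when the force on the tool has changed by that much, and returns True; else False.
- bot.move_joints(angles): joint-space move.
- set_gripper(opening): opening from 0.0 (shut) to 1.0 (fully open); the grip force is fixed at half the most; returns when the fingers have stopped.
- bot.sleep(seconds).
- inverse_kinematics(position, orientation): joint angles nearest the present ones, or None.
- vision.grab_frame(name): name is "scene" or "side" or "wrist"; returns a dict with "img" (480x640x3 uint8, blue, green, red), "z_map" (480x640 float32, m along the optical axis (not along the pixel's ray), 0 where there is no reading), "intrinsics" (3x3 intrinsics, pixels), "pose" (4x4, takes a point from camera to world coordinates); the wrist camera has in their place "tool_from_camera" (4x4, takes a point from camera to tool coordinates, whose origin is the TCP and whose axes are the flange's). Camera axes: x right, y down, z forward; pixel columns grow to the right and rows downward; lengths in m; the calibration is good to about 2 mm. A picture is of the moment at which its call begins: read the wrist's pose just before it.
A pose or a line that the arm cannot do raises bot.IKError and nothing moves.
- job.hand_in(): hands the job in; it is judged then, once.
Trained networks look in the newest picture that a camera, given by its name, has taken for a name from the list of things; names that differ only in an ending like _2 or _b are one class to them, and where a whole thing is asked for, a point or a joint stands for the part that bears it (a point fixed in the world has none). Each returns a list of dicts, best first, with "score" (0 to 1); they miss things now and then, are a little off and sometimes report something else, mostly with a low value. They report only what shows in the picture. A call takes as long as a camera call.
- vision.spot_in(label, camera): "at" ([x, y, z] in m, in the coordinates of the camera as it stood for that picture, good to about 4 mm: the middle of the surface that is visible of it).
- vision.silhouettes(label, camera): "mask" (480x640 bool, what is visible of it).
Readings, each from a call of its own:
- readout.get_clock(): time.
- readout.get_qpos(): joint angles.
- readout.get_dq(): joint speeds.
- readout.get_tau(): joint torques, N m.
- readout.get_tool_pos(): TCP position.
- readout.get_tcp_rot(): TCP orientation.
- readout.get_force(): force on the tool from outside, world axes, zero at the start.
- readout.get_wrist_torque(): the same for the moment, N m.
- readout.get_finger_gap(): opening from 0.0 (shut) to 1.0 (fully open).
- readout.get_finger_force(): force on a finger pad.
Only numpy, scipy, OpenCV 4.12 (cv2) and the standard library are available. Lean on these libraries where they do the work, as an engineer would, in place of code of your own. Each camera call takes 0.05 s, during which the arm holds its last target. There are 200 camera calls.

## Working session

There is one attempt and no reset: what is moved stays moved. The work goes in short steps, each a Python script; the robot and the scene stay as the last script left them, time stands still between calls to the robot, and variables do not carry over. Pictures are saved under pics/ and viewed, at most 10 in all, crops included, and the job is handed in when it is done.

```bash
ls; mkdir -p pics; cat > a.py <<'E'
from plant import bot, set_gripper, inverse_kinematics, vision, job, readout
import cv2, numpy as np
out=[]
for n in ("scene","side"):
    f=vision.grab_frame(n); np.savez(n+'0.npz',**{k:f[k] for k in f}); out.append(f["img"])
    print(n,f["intrinsics"].round(1).tolist(),f["pose"].round(3).tolist())
    for l in ("stand","tray","lid","paint_can","amber_jar"):
        for r in vision.spot_in(l,n)[:2]:
            p=f["pose"]@np.r_[r["at"],1]; print(l,round(r["score"],2),p[:3].round(3))
    cv2.imwrite(f"pics/{n}0.png",f["img"])
print(readout.get_clock(),readout.get_tcp_rot())
E
python3 a.py
```

```text
pics
plant.py
scene [[520.8, 0.0, 322.5], [0.0, 520.8, 240.9], [0.0, 0.0, 1.0]] [[0.878, -0.369, 0.305, 0.107], [-0.478, -0.652, 0.588, -0.632], [-0.018, -0.663, -0.749, 0.922], [0.0, 0.0, 0.0, 1.0]]
stand 0.83 [ 0.454 -0.019  0.034]
tray 0.96 [ 0.367 -0.259  0.041]
lid 0.9 [0.373 0.272 0.028]
paint_can 0.74 [0.527 0.35  0.063]
amber_jar 0.63 [ 0.535 -0.24   0.045]
side [[504.7, 0.0, 324.3], [0.0, 504.7, 239.6], [0.0, 0.0, 1.0]] [[1.0, -0.027, 0.013, 0.425], [-0.025, -0.497, 0.868, -1.054], [-0.017, -0.867, -0.497, 0.703], [0.0, 0.0, 0.0, 1.0]]
stand 0.61 [ 0.457 -0.012  0.013]
tray 0.87 [ 0.429 -0.245  0.049]
lid 0.83 [0.379 0.267 0.028]
lid 0.7 [ 0.46  -0.013  0.015]
paint_can 0.65 [0.53  0.345 0.052]
amber_jar 0.68 [ 0.531 -0.256  0.039]
0.6 [-2.22144024e+00 -2.22140747e+00  2.28394796e-05]
```

View pics/scene0.png

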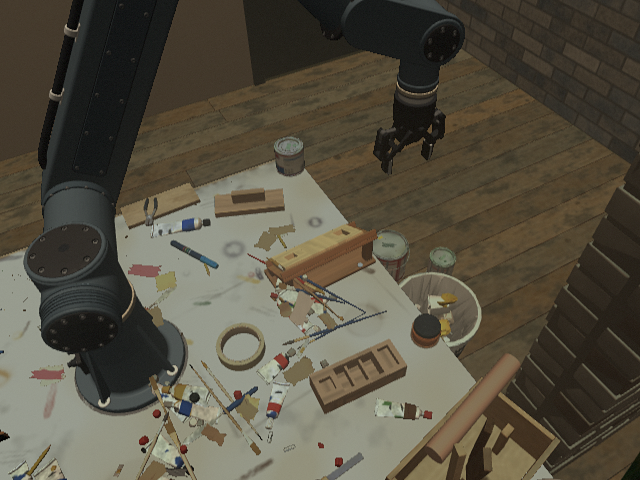

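View pics/side0.png

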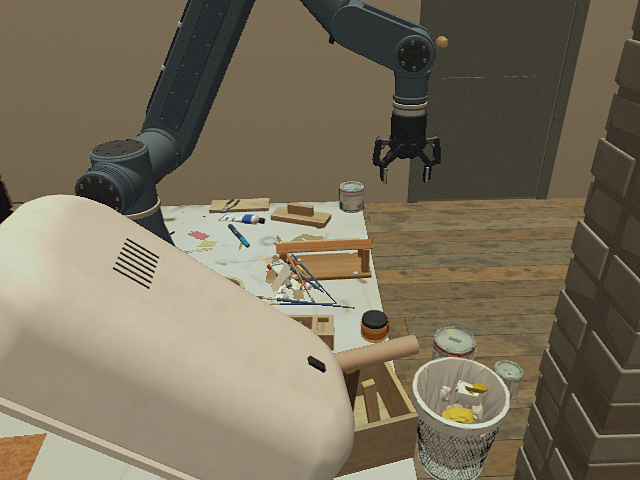

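The scene view shows the tray at (357,375), its pockets facing up, the lid at (248,200), the deck at (322,250), the can at (289,153) and the jar at (427,328). In the side view the lid is at (300,215) and the deck at (325,250). Next I'll take wrist views above each.

```bash
cat > h.py <<'E'
from plant import bot, set_gripper, inverse_kinematics, vision, job, readout
import cv2, numpy as np
from scipy.spatial.transform import Rotation as R
def down(yaw, tilt=None):  # tool z down, tool y along world direction yaw
    y=np.array([np.cos(yaw),np.sin(yaw),0]); z=np.array([0,0,-1.]); return R.from_matrix(np.c_[np.cross(y,z),y,z])
def wrist(save):
    p=readout.get_tool_pos(); r=readout.get_tcp_rot()
    f=vision.grab_frame("wrist"); T=np.eye(4); T[:3,:3]=R.from_rotvec(r).as_matrix(); T[:3,3]=p
    f["pose"]=T@f["tool_from_camera"]; np.savez(save+'.npz',**f); cv2.imwrite(f"pics/{save}.png",f["img"]); return f
def cloud(f):
    K=f["intrinsics"]; v,u=np.mgrid[:480,:640]; z=f["z_map"]
    c=np.stack([(u-K[0,2])/K[0,0]*z,(v-K[1,2])/K[1,1]*z,z],-1)
    w=c@f["pose"][:3,:3].T+f["pose"][:3,3]; w[z<=0]=np.nan; return w
E
cat > b.py <<'E'
from h import *
rv=readout.get_tcp_rot()
for n,p,l in (("wt",(0.40,-0.25,0.33),"tray"),("ws",(0.44,-0.01,0.36),"stand"),("wl",(0.38,0.27,0.33),"lid")):
    print(inverse_kinematics(p,rv))
    bot.goto(p,rv); f=wrist(n); 
    if n=="wt": print(f["tool_from_camera"].round(3).tolist())
    m=vision.silhouettes(l,"wrist")
    for r in m[:1]: np.save(n+"_m.npy",r["mask"]); print(l,r["score"],r["mask"].sum())
I=[cv2.resize(cv2.imread(f"pics/{n}.png"),(400,300)) for n in("wt","wl")]
cv2.imwrite("pics/tl.png",np.hstack(I))
print(readout.get_clock())
E
python3 b.py
```

```text
[-7.96137760e-01  2.23983571e-01  1.70082223e+00 -1.57854151e-05
  1.21681160e+00 -7.96117534e-01]
[[0.0, -0.955, -0.296, 0.076], [1.0, 0.0, 0.001, 0.001], [-0.001, -0.296, 0.955, -0.121], [0.0, 0.0, 0.0, 1.0]]
tray 0.84 8983
[-2.77683905e-01  1.42181900e-01  1.71926665e+00 -6.19913564e-07
  1.28017295e+00 -2.77668974e-01]
stand 0.74 7244
[3.77317198e-01 2.15450824e-01 1.71269449e+00 1.82492946e-05
 1.21347057e+00 3.77325568e-01]
lid 0.82 7899
4.275
```

View pics/tl.png

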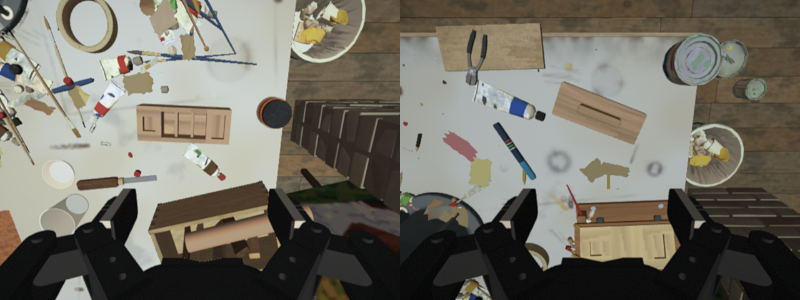

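View pics/ws.png

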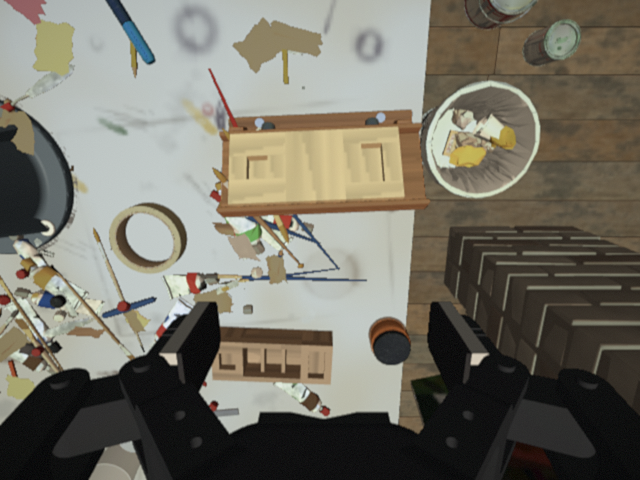

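The tray (wt) sits at full-res about (294,200) and the lid (wl) at about (320,180). In the stand view the deck spans u 225–403, with the narrow notch at (258,167) near the robot and the wide one at (375,160) at the far end. I'll measure from the depth maps.

```bash
cat > c.py <<'E'
from h import *
def load(n): return dict(np.load(n+'.npz',allow_pickle=True))
def rect(p):
    (c,s,a)=cv2.minAreaRect((p[:,:2]*1000).astype(np.float32)); b=cv2.boxPoints((c,s,a)); e=b[1]-b[0] if np.linalg.norm(b[1]-b[0])>np.linalg.norm(b[2]-b[1]) else b[2]-b[1]
    if e[0]<0:e=-e
    return np.round(c,1),np.round(sorted(s),1),round(float(np.arctan2(e[1],e[0])),4)
for n,zs in (("wt",(.044,.056)),("wl",(.022,.034))):
    w=cloud(load(n)); m=np.load(n+"_m.npy"); m=cv2.dilate(m.astype(np.uint8),np.ones((5,5)))>0
    q=w[m]; q=q[~np.isnan(q[:,0])]; h,e=np.histogram(q[:,2],np.arange(-.01,.08,.004)); print(n,dict(zip((e[:-1]*1000).round(),h)))
    t=q[(q[:,2]>zs[0])&(q[:,2]<zs[1])]; print("top",np.median(t[:,2]),rect(t))
    if n=="wl": t=q[q[:,2]>.052]; print("bar",np.median(t[:,2]),rect(t))
# tray from other view, and from scene, for check
for n in ("scene0","ws"):
    w=cloud(load(n)); 
    for nm,c,zs in (("tray",(.37,-.26),(.044,.056)),("lid",(.375,.27),(.022,.034))):
        s=(abs(w[...,0]-c[0])<.12)&(abs(w[...,1]-c[1])<.09)&(w[...,2]>zs[0])&(w[...,2]<zs[1]); t=w[s]
        if len(t)>200: print(n,nm,len(t),np.median(t[:,2]),rect(t))
# deck
w=cloud(load("ws")); f=load("ws"); 
q=w[135:195,228:400].reshape(-1,3); q=q[~np.isnan(q[:,0])]
s=np.ones(len(q),bool)
for _ in range(15):
    c=q[s].mean(0); nn=np.linalg.svd(q[s]-c,full_matrices=False)[2][2]; nn*=np.sign(nn[2]); d=(q-c)@nn; s=abs(d)<.003 if _>4 else d>-.005
print("deck c",c,"n",nn,"tilt",np.degrees(np.arccos(nn[2])),"in",s.mean(), "yaw of x",np.arctan2(-nn[1],-nn[0]))
X=np.array([-nn[0],-nn[1],0]);X/=np.linalg.norm(X);Y=np.cross([0,0,1],X); X=np.cross(Y,nn)
q=w[100:225,205:440].reshape(-1,3); q=q[~np.isnan(q[:,0])]; d=(q-c)@nn; P=np.c_[(q-c)@X,(q-c)@Y]
# ortho image of depth below deck, and color
print(rect(np.c_[P[abs(d)<.004],]))
col=f["img"][100:225,205:440].reshape(-1,3)[~np.isnan(w[100:225,205:440,0]).ravel()]
img=np.zeros((160,280,3),np.uint8); dm=np.zeros((160,280),np.uint8)
iu=np.round(P[:,1]*1000+140).astype(int); iv=np.round(80-P[:,0]*1000).astype(int); ok=(iu>=0)&(iu<280)&(iv>=0)&(iv<160)
img[iv[ok],iu[ok]]=col[ok]; dm[iv[ok],iu[ok]]=np.clip(128+d[ok]*6000,1,255)
k=np.ones((3,3)); img=cv2.dilate(img,k); dm=cv2.dilate(dm,k)
tr=cv2.resize(cv2.imread("pics/wt.png")[150:250,200:390],(560,295))
cv2.imwrite("pics/o.png",np.vstack([np.hstack([cv2.resize(img,(400,229)),cv2.resize(cv2.cvtColor(dm,8),(400,229))]),np.hstack([tr,np.zeros((295,240,3),np.uint8)])]))
for nm,y0 in (("near",-1),("far",1)):
    g=(d<-.008)&(d>-.016)&(abs(P[:,0])<.03)&(P[:,1]*y0>.03)&(P[:,1]*y0<.085); print(nm,g.sum(),np.median(d[g]) if g.sum() else 0,np.percentile(P[g],[3,97],axis=0)*1000 if g.sum() else 0)
dk=abs(d)<.003; print("y-range deck",np.percentile(P[dk],[.5,99.5],axis=0)*1000)
print("z at deck center; X,Y",X,Y)
E
python3 c.py
```

```text
wt {np.float64(-10.0): np.int64(0), np.float64(-6.0): np.int64(8), np.float64(-2.0): np.int64(941), np.float64(2.0): np.int64(19), np.float64(6.0): np.int64(10), np.float64(10.0): np.int64(46), np.float64(14.0): np.int64(880), np.float64(18.0): np.int64(1279), np.float64(22.0): np.int64(149), np.float64(26.0): np.int64(128), np.float64(30.0): np.int64(173), np.float64(34.0): np.int64(661), np.float64(38.0): np.int64(1087), np.float64(42.0): np.int64(214), np.float64(46.0): np.int64(1859), np.float64(50.0): np.int64(2412), np.float64(54.0): np.int64(0), np.float64(58.0): np.int64(0), np.float64(62.0): np.int64(0), np.float64(66.0): np.int64(0), np.float64(70.0): np.int64(0), np.float64(74.0): np.int64(0)}
top 0.05011195563068779 (array([ 367.7, -253.1]), array([ 64.8, 170.4]), -0.0463)
wl {np.float64(-10.0): np.int64(0), np.float64(-6.0): np.int64(7), np.float64(-2.0): np.int64(1028), np.float64(2.0): np.int64(19), np.float64(6.0): np.int64(0), np.float64(10.0): np.int64(14), np.float64(14.0): np.int64(26), np.float64(18.0): np.int64(35), np.float64(22.0): np.int64(84), np.float64(26.
[... 697 characters left out ...]
ray([364.1, 281.8]), array([ 81.9, 200.9]), -0.2734)
ws tray 2710 0.049930653811919995 (array([ 367.9, -252.4]), array([ 66.6, 170.3]), -0.0429)
deck c [0.42861259 0.02686737 0.08548005] n [-0.02223256  0.50071712  0.86532542] tilt 30.08011557672416 in 0.8771145245965389 yaw of x -1.526424030538436
(array([-2.3, 10.1]), array([101., 227.]), -1.5661)
near 392 -0.011865602223238486 [[-14.40530695 -71.50620002]
 [  7.12362414 -50.73410113]]
far 697 -0.011955868958498582 [[-22.79499907  56.46319976]
 [ 16.20990595  77.40390725]]
y-range deck [[-43.70692162 -92.78066348]
 [ 41.01329967  96.30663492]]
z at deck center; X,Y [ 0.03838388 -0.86447369  0.50121046] [ 0.99901571  0.04435774 -0.        ]
```

View pics/o.png

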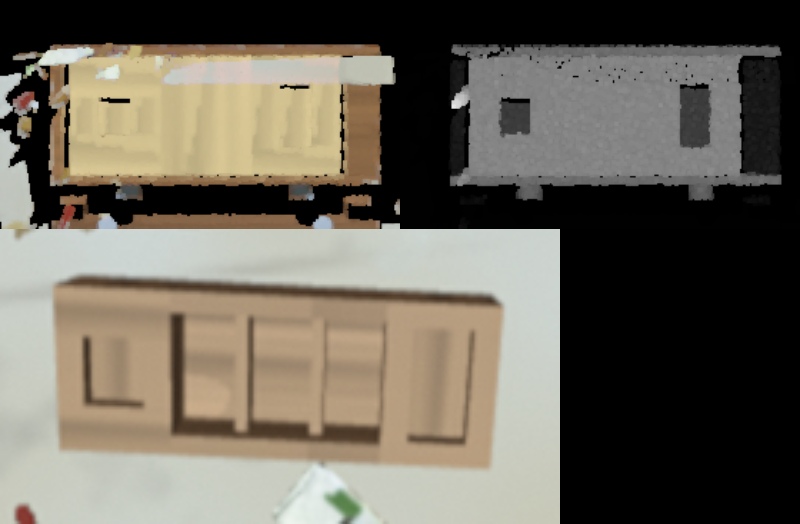

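The deck map shows its narrow notch near the robot and its wide one far. The deck is about 3 mm off the fitted centre. The tray crop shows its wide notch at the far end (right, 440,385), so nothing is swapped. I'll check reach and clutter before grasping.

```bash
cat >> h.py <<'E'
def frame(yaw,n=(0,0,1.)):   # columns: x, y(level, heading yaw), z=n
    n=np.array(n)/np.linalg.norm(n); Y=np.array([np.cos(yaw),np.sin(yaw),0]); Y-=n*(Y@n); Y/=np.linalg.norm(Y); return np.c_[np.cross(Y,n),Y,n]
def tool(F,s): return R.from_matrix(np.c_[s*F[:,1],s*F[:,0],-F[:,2]]).as_rotvec()
c0=np.array([.42861,.02687,.08548]); DF=frame(0.0444,(-.02223,.50072,.86533)); DC=c0+DF@[-.001,.0032,0]
TC=np.array([.3678,-.2532,0]); TF=frame(-.0463); LC=np.array([.3766,.2831,0]); LF=frame(-.3692)
E
cat > d.py <<'E'
from h import *
for s in (1,-1):
    for nm,C,F,zs in (("tray",TC,TF,(.038,.2)),("deck",DC,DF,(.028,.068,.15)),("lid",LC,LF,(.052,.2)),("lidput",DC,DF,(.082,.2))):
        for z in zs:
            q=inverse_kinematics(C+F[:,2]*z,tool(F,s)); print(s,nm,z,None if q is None else np.round(q,2))
w=cloud(dict(np.load("wt.npz")))
P=(w-TC)@TF; b=(abs(P[...,1])<.016)&(abs(P[...,0])>.036)&(abs(P[...,0])<.065); print("clutter max z",np.nanmax(P[b][:,2]))
w=cloud(dict(np.load("wl.npz"))); P=(w-LC)@LF; b=(abs(P[...,1])<.11)&(abs(P[...,0])<.1)&~((abs(P[...,1])<.088)&(abs(P[...,0])<.036)); print("lid around",np.nanmax(P[b][:,2]))
print(DF.round(3).tolist(),DC)
E
python3 d.py
```

```text
1 tray 0.038 [-0.85  0.72  2.03 -0.    0.4   0.76]
1 tray 0.2 [-0.85  0.38  1.92 -0.    0.84  0.76]
1 deck 0.028 [ 0.16  0.65  1.98 -0.81  0.76  2.35]
1 deck 0.068 [ 0.2   0.58  1.95 -0.72  0.85  2.27]
1 deck 0.15 [ 0.29  0.46  1.85 -0.59  1.05  2.17]
1 lid 0.052 [ 0.41  0.69  1.96 -0.    0.49  2.35]
1 lid 0.2 [ 0.41  0.41  1.87 -0.    0.87  2.35]
1 lidput 0.082 [ 0.22  0.56  1.93 -0.69  0.88  2.25]
1 lidput 0.2 [ 0.34  0.4   1.78 -0.55  1.18  2.13]
-1 tray 0.038 [-0.85  0.72  2.03 -0.    0.4  -2.38]
-1 tray 0.2 [-0.85  0.38  1.92  0.    0.84 -2.38]
-1 deck 0.028 [ 0.16  0.65  1.98 -0.81  0.76 -0.79]
-1 deck 0.068 [ 0.2   0.58  1.95 -0.72  0.85 -0.87]
-1 deck 0.15 [ 0.29  0.46  1.85 -0.59  1.05 -0.97]
-1 lid 0.052 [ 0.41  0.69  1.96 -0.    0.49 -0.79]
-1 lid 0.2 [ 0.41  0.41  1.87 -0.    0.87 -0.79]
-1 lidput 0.082 [ 0.22  0.56  1.93 -0.69  0.88 -0.89]
-1 lidput 0.2 [ 0.34  0.4   1.78 -0.55  1.18 -1.01]
clutter max z 0.00988318927149967
lid around 0.38513786561556934
[[0.038, 0.999, -0.022], [-0.864, 0.044, 0.501], [0.501, -0.0, 0.865]] [0.43176844 0.02787648 0.08497874]
```

```bash
cat > e.py <<'E'
from h import *
set_gripper(1.0)
r=tool(TF,1)
bot.goto(TC+[0,0,.2],r); bot.move_linear(TC+[0,0,.07],speed=.2)
print("g",bot.move_linear(TC+[0,0,.038],speed=.06,guard=8),readout.get_tool_pos())
set_gripper(0.0); print("gap",readout.get_finger_gap(),readout.get_finger_force())
f0=np.array(readout.get_force()); bot.move_linear(TC+[0,0,.22],speed=.15); print("lift",readout.get_force()-f0,readout.get_finger_gap(),readout.get_clock())
E
python3 e.py
```

```text
g False [ 0.36766229 -0.25307383  0.03769542]
gap 0.7371461603210595 66.23549580574036
lift [-0.42766289 -0.3483562  -8.62438749] 0.7344295433469067 9.625
```

```bash
cat > f.py <<'E'
from h import *
r=tool(DF,1); H=.038
P=lambda x,y,z: DC+DF@[x,y,z]
bot.goto(P(0,0,.15),r); bot.move_linear(P(0,0,H+.012),speed=.12)
print("pre",(readout.get_tool_pos()-DC)@DF*1000,readout.get_force())
f0=np.array(readout.get_force())
g=bot.move_linear(P(0,0,H-.012),speed=.03,guard=6)
print(g,((readout.get_tool_pos()-DC)@DF*1000).round(2),((readout.get_force()-f0)@DF).round(2),readout.get_wrist_torque(),readout.get_clock())
f=vision.grab_frame("side"); cv2.imwrite("pics/s1.png",cv2.resize(f["img"][130:330,220:460],(720,600)))
E
python3 f.py
```

```text
pre [ 0.21077143  0.48189241 50.30272773] [-0.13146138  0.02407004 -2.21816796]
True [-2.000e-02 -1.700e-01  2.788e+01] [1.89 0.26 5.91] [ 0.26985381 -0.01811596 -0.02254278] 12.6583
```

TCP at +27.9 mm puts the tray origin about 10 mm below the deck face, so the tray is home. I'll release it and measure.

```bash
cat > g.py <<'E'
from h import *
P=lambda x,y,z: DC+DF@[x,y,z]
set_gripper(1.0); bot.move_linear(P(0,0,.12),speed=.12)
rv=[-2.22144,-2.22144,0]
bot.goto([.44,-.01,.36],rv); f=wrist("ws2")
w=cloud(f); q=((w-DC)@DF)
s=(abs(q[...,2]-.04)<.006)&(abs(q[...,0])<.05)&(abs(q[...,1])<.11); t=q[s]
A=np.c_[t[:,:2],np.ones(len(t))]; k=np.linalg.lstsq(A,t[:,2],rcond=None)[0]
rc=cv2.minAreaRect((t[:,:2]*1000).astype(np.float32)); print("top plane",k,rc,len(t),readout.get_clock())
E
python3 g.py
```

```text
top plane [-0.00361186 -0.00033217  0.03950211] ((-1.7082157135009766, -0.28836822509765625), (170.25254821777344, 65.5201416015625), 89.98947143554688) 5982 16.1583
```

Tray home: top plane 39.5 mm above the deck, tilt under 0.004 rad, offset within 2 mm. Now the lid.

```bash
cat > i.py <<'E'
from h import *
H=.0535
bot.goto(LC+[0,0,.2],tool(LF,1)); bot.move_linear(LC+[0,0,.09],speed=.2)
print("g",bot.move_linear(LC+[0,0,H],speed=.06,guard=8),readout.get_tool_pos())
z=readout.get_tool_pos()[2]
set_gripper(0.0); print("gap",readout.get_finger_gap(),readout.get_finger_force())
f0=np.array(readout.get_force()); bot.move_linear(LC+[0,0,.2],speed=.15); print("lift",readout.get_force()-f0,readout.get_finger_gap())
C=DC+DF@[-.0013,-.0003,0]; P=lambda x,y,z: C+DF@[x,y,z]
r=tool(DF,1); B=.0298+z
bot.goto(P(0,0,.2),r); bot.move_linear(P(0,0,B+.022),speed=.12)
f0=np.array(readout.get_force())
g=bot.move_linear(P(0,0,B-.002),speed=.03,guard=6)
print(g,"lid z on tray",((readout.get_tool_pos()-C)@DF*1000-[0,0,(B-.04)*1000]).round(2),((readout.get_force()-f0)@DF).round(2),readout.get_clock())
E
python3 i.py
```

```text
g False [0.37653746 0.28308583 0.05328632]
gap 0.172254389053375 61.35374665260315
lift [ 0.5250955   0.251216   -3.59786718] 0.17439732257838836
True lid z on tray [-0.11 -0.15 39.9 ] [0.33 0.09 6.5 ] 23.9917
```

Lid origin is 39.9 mm above the tray's, fully home. I'll release it, retreat and verify.

```bash
cat > j.py <<'E'
from h import *
set_gripper(1.0); bot.move_linear(DC+DF@[0,0,.19],speed=.12)
bot.goto([.44,-.01,.38],[-2.22144,-2.22144,0]); f=wrist("ws3")
q=((cloud(f)-DC)@DF)
for nm,z,hx,hy in (("board",.058,.05,.11),("bar",.089,.02,.06)):
    t=q[(abs(q[...,2]-z)<.006)&(abs(q[...,0])<hx)&(abs(q[...,1])<hy)]
    k=np.linalg.lstsq(np.c_[t[:,:2],np.ones(len(t))],t[:,2],rcond=None)[0]
    print(nm,k,cv2.minAreaRect((t[:,:2]*1000).astype(np.float32)))
s=vision.grab_frame("scene"); v=vision.spot_in
for l in ("paint_can","amber_jar"):
    for r in v(l,"scene")[:1]: print(l,(s["pose"]@np.r_[r["at"],1])[:3].round(3))
cv2.imwrite("pics/fin.png",np.hstack([f["img"][80:280,180:460],s["img"][130:330,200:480]])); print(readout.get_clock())
E
python3 j.py
```

```text
board [-0.01270017  0.0003725   0.05792022] ((-3.5255050659179688, -0.01630401611328125), (64.79539489746094, 169.9304656982422), 0.30586928129196167)
bar [-0.15296364 -0.00032478  0.08793838] ((-3.057061195373535, 0.3005409240722656), (16.8411808013916, 79.53536224365234), 0.9865761399269104)
paint_can [0.522 0.342 0.054]
amber_jar [ 0.532 -0.242  0.043]
27.9917
```

View pics/fin.png

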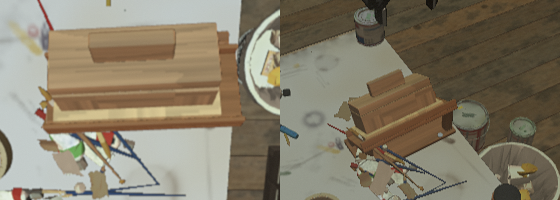

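The picture shows the lid seated flush on the tray at about (135,55) in the left half, and the can and jar in place. The lid board is 57.9 mm above the deck where 58 is expected, and its x offset is about -2 mm relative to the tray.

```bash
python3 -c "
from plant import job; print(job.hand_in())"
```

```text
the job is handed in; nothing more can be done
None
```

The tray is home in the deck's notches and the lid is home on the tray, both released by about 28 s of the 72 s allowed; the can and jar show no move beyond measuring error, and the job is handed in (no verdict was returned).

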